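# Advance the hand-cranked sample changer by one tube

### The arm

A 6-joint arm with a two-finger parallel gripper is mounted at the origin on a cart in front of the work surface, level with it; the furniture and walls round the work are solid. World frame = base frame: x ahead of the robot, y to its left, z up, the work surface at z = 0. Lengths are in m, angles in rad, forces in N, time in s.
With the tool pointing down it reaches from about 0.375 to 0.9 m from the base axis. Payload 3.1 kg.
Tool frame: the origin (TCP) lies midway between the tips of the shut fingers; the grasp point (between the pads) lies 19 mm behind it (manip.tcp_to_grasp is the distance from the TCP to the grasp point, in m); z points along the fingers, y is the line along which they close (so a half turn about z gives the same grasp; the last joint's range is limited). The gripper opens to 85 mm and grips with 20 to 120 N. Pads are 22 mm wide; open, the fingers measure 114 mm over their backs; the gripper's body (76 mm by 85 mm) begins 54 mm behind the grasp point. The pads swing forward as they close: fully open they stand 13 mm farther back than shut.
Start: joints at [0.997, 0.527, 1.433, -0, 1.181, -0.178], TCP at [0.241, 0.577, 0.231] pointing down, gripper open.
Joint ranges: [-3.08, 3.08], [-0.75, 2.2], [0.22, 2.44], [-1.43, 4.57], [0, 2.65], [-2.85, 2.85]. Speed limits (rad/s): [2.79, 2.79, 3.14, 3.14, 3.14, 3.14].

### API

Orientations are given as a unit quaternion [x, y, z, w].
In Python, from station import manip gives the robot as it stands. The module is installed in compiled form; this text tells all that it offers.
- The arm moves only by the shell command python3 -m crank 'ROWS' [OPENING] [FORCE]. ROWS is JSON, a list of rows, each a list of 2 entries, a list of its own where there are three numbers: the shift along the tool's x, y, z in cm, then the turn about the tool's z in degrees. In form: [[[x, y, z], spin], ...]. A call has 1 to 10 rows; each row is the pose to reach, as a shift and turn from the pose commanded when the call began, along the tool's axes at that moment; what a row does not reach only later rows make up. A row lasts 1/10 s, in which the tool goes at most 50 mm and 8.59 degrees, less where a joint would pass 70% of its speed; a pose out of reach is approached as far as the arm can. A call with a gripper value outside its range is refused whole. OPENING is the finger opening in cm, from 0 to 8.54, set as the call begins (- or left out, the last holds). The fingers move at their own pace and stop on an object; FORCE is the grip in N (left out, the last holds). Time passes only in rows, so rows that repeat a pose let the fingers close. It gives the time, the measured TCP pose, the force and the opening at its end, in the units of the state.
- manip.sense(): the state, without advancing time (a new reading comes with each control period).
- manip.snapshot(name): name is "scene" or "top"; returns the picture (400x640x3 uint8, red, green, blue); there is no depth.
- manip.camera_params(name): a dict with "fx", "fy", "cx", "cy" (pixels), "k1" (the pictures are not rectified: a ray, as slopes to the right and down, at radius r is drawn at 1 + k1 r^2 times it, then the intrinsics apply), "pose" (4x4, takes a point from camera to world coordinates). Camera axes: x right, y up, looking along -z (the intrinsics and any distortion apply to the point x, -y, -z); pixel columns grow to the right and rows downward; lengths in m; the calibration is good to about 2 mm. A picture is of the moment at which its call begins. camera_params takes no time and is no camera call.
- manip.sign_off(): hands the job in, once; it reports no verdict.
The state is a dict: "t": time; "q": joint angles; "qd": joint speeds; "tau": joint torques, N m; "tcp_pos": TCP position; "tool_rot": TCP orientation; "force": force on the tool from outside, world axes, zero at the start; "ft_torque": the same for the moment, N m; "finger_gap": opening from 0.0 (shut) to 1.0 (fully open).
Only numpy, scipy, OpenCV 4.12 (cv2) and the standard library are available. Lean on these libraries where they do the work, as an engineer would, in place of code of your own. Each camera call takes 0.05 s, during which the arm holds its last target. There are 200 camera calls.

### The job

Bring the next tube of the hand-cranked sample changer under its sampling probe: press the red ball of the rocker fully down so that the probe stands clear above the tubes, then push the handle of the black hand wheel round clockwise (seen from above) through exactly one turn, until it stands at the red index pointer again, and last press the blue cap on the probe until the probe is fully down in the new tube. Only push and press with the fingertips: grip and lift nothing, go gently with the wheel, never turn it while the probe is down or on past the pointer, do not touch the tubes or their carousel, and leave the other things on the bench where they are.

Things in the scene. Friction and masses are not known exactly. Their poses are not given: they have to be found in the camera images.
- changer: sample changer fixed to the bench; base 130 x 335 x 14 mm. Origin at the underside; x to the rear, y left along the plate. In its frame (mm): wheel axis 0, -92 on a white housing 66 high; carousel axis 8, 32 (radius 56, tube mouths 95 high); probe 8, 75; column 190 high with the rocker's pivot 8, 117 (180 high); red ball 8, 162. Place and yaw vary
- wheel (a joint): angle of the hand wheel, rad; 0 = handle at the red pointer, grows clockwise seen from above, 6.283 = one turn, at the pointer again. Starts up to 0.1 off. Friction of about 0.1 N m (2 to 3 N at the handle) holds it where it is left; no stop, no catch. Geared 8 to 1 to the carousel: one turn carries it one tube on, also clockwise
- wheel_axis (a point): point on the upright axis of the hand wheel, 88 mm above the bench, level with the top of the wheel's rim. Black rim 88 mm across its middle line, 12 mm thick, three spokes; the hub stands 5 mm above this point's height
- index_mark (a point): tip of the small red index pointer, which stands on the front edge of the gear housing (towards the robot) 53.5 mm from the wheel axis, 82 mm above the bench
- handle_top (a point): centre of the top of the grey revolving handle that stands upright on the wheel's rim at a spoke, 40 mm from the wheel axis: 18 mm in diameter, 49 mm tall, its foot 91 mm and its top 140 mm above the bench
- rocker (a joint): angle of the rocker, rad; 0 = red ball up and probe down, 0.686 = red ball pressed down to its stop and probe fully up. Stays where it is left; pressing the ball takes about 4 to 6 N
- lift_ball (a point): centre of the red ball (24 mm in diameter) at the left end of the rocker, 48 mm from the pivot; about 196 mm above the bench with the probe down and 164 mm when pressed to the stop. Pressing it down lifts the probe
- probe (a joint): height of the steel sampling probe, m; 0 = fully down, its tip 24 mm inside the tube; 0.030 = fully up, its tip 6 mm above the tube mouths. Geared to the rocker: one goes up as the other end goes down
- probe_cap (a point): centre of the flat top of the blue cap (26 mm in diameter) on the probe; 190 mm above the bench with the probe down, 220 mm with it up. Pressing it takes about 4 to 7 N and lowers the probe to its stop
- carousel: carousel with eight open clear tubes (16 mm in diameter, 45 degrees apart, on a circle of 43 mm radius) with coloured rings; turned only by the hand wheel. Origin on its axis, 23 mm above the bench
- next_tube (a point): centre of the mouth of the tube with the yellow ring: the next one, at the start 45 degrees round from the probe on the robot's side
- beaker: loose 50 ml glass beaker, 56 mm across, 70 mm tall, stands to the left of the changer; origin at the underside. To be left alone
- std_bottle: loose bottle with black screw cap, 54 mm across, 105 mm tall, to the right of the changer; origin at the underside. To be left alone
- std_tube: loose 50 ml tube with blue screw cap, 35 mm across, 122 mm tall, standing upright to the left of the changer; origin at the underside. To be left alone
- tweezers: loose tweezers, 128 mm long, flat on the bench at the far left; to be left alone
- sample_rack: white tube rack 144 x 104 x 66 mm with some capped small tubes up to 93 mm tall, to the left of the changer, does not move; origin at the underside

How it is judged:
On the way, in this order (a step that is already met when the one before it is completed fails the run):
1. the red ball is pressed down and the probe is fully up, the wheel not yet turned (value of joint probe above 0.027 m and value of joint wheel below 0.3 rad), for 0.1 s.
2. the wheel has been turned exactly once clockwise with the probe up (value of joint probe above 0.027 m and value of joint wheel between 6.133 and 6.433 rad), for 0.2 s.
At the end, for the whole second after the job is handed in: the hand wheel stands one full turn on from the index pointer, within 0.15 rad (8.6 degrees); the tube with the yellow ring stands under the probe (within 3 mm) and the probe is down to within 3 mm of its stop; carousel at rest (value of joint wheel between 6.133 and 6.433 rad and value of joint probe below 0.003 m and horizontal distance between next_tube and probe_cap below 0.003 m and not (angular speed of carousel above 0.02 rad/s)); the robot touches nothing.
It fails at once if the wheel is turned while the probe is not up (value of joint probe below 0.024 m and value of joint wheel between 0.3 and 5.98 rad).
It fails at once if the wheel is turned the wrong way, or on well past the index pointer (value of joint wheel below -0.35 rad or value of joint wheel above 6.65 rad).
It fails at once if the wheel or its handle is gripped or forced (more than 30 N) (contact force between the fingers and wheel above 30 N).
It fails at once if the carousel or its tubes are touched, or the probe itself is handled before the wheel has been turned (only the rocker lifts it) (contact force between any of the fingers, the arm and carousel above 1 N or (value of joint wheel below 5.9 rad and contact force between the fingers and probe above 1 N)).
It fails at once if another thing on the bench is moved or lifted (distance of any of beaker, std_bottle, std_tube, tweezers from where it was at the start of the episode above 0.02 m).
It also fails if it takes over 67 s, if anything falls off the work surface, if the arm or the gripper's body presses on something with over 40 N, if the wrist force passes 120 N, or if a joint passes its speed limit or range.

## Working session

There is one attempt and no reset: what is moved stays moved. The work goes in short steps, Python scripts to look and compute and a shell command to move; the robot and the scene stay as the last step left them, time stands still between calls to the robot, and variables do not carry over. Pictures are saved under pics/ and viewed, on a budget of 10 in all, crops included, one or two more only if the job needs it, and the job is handed in when it is done.

```bash
mkdir -p pics; python3 - <<'E'
from station import manip
import cv2, numpy as np
s=manip.sense(); print({k:np.round(v,3).tolist() for k,v in s.items()})
for n in("scene","top"):
    im=manip.snapshot(n); cv2.imwrite(f"pics/{n}0.png",im[:,:,::-1])
    p=manip.camera_params(n); print(n,{k:np.round(v,4).tolist() for k,v in p.items()})
a=cv2.imread("pics/scene0.png");b=cv2.imread("pics/top0.png")
E
```

```text
{'t': 0.0, 'q': [0.997, 0.528, 1.434, -0.0, 1.181, -0.178], 'qd': [0.001, -0.0, -0.001, -0.0, -0.0, 0.002], 'tau': [-0.0, -44.235, -17.803, -0.0, 0.008, -0.0], 'tcp_pos': [0.241, 0.576, 0.23], 'tool_rot': [0.197, 0.98, -0.001, -0.0], 'force': [-0.48, 1.109, 0.207], 'ft_torque': [-0.013, 0.013, -0.049], 'finger_gap': 1.0}
scene {'fx': 446.3308, 'fy': 446.3308, 'cx': 316.9576, 'cy': 197.1349, 'k1': -0.0125, 'pose': [[-0.706, 0.3742, -0.6013, -0.4953], [-0.7082, -0.3745, 0.5985, 0.8874], [-0.0012, 0.8484, 0.5294, 0.9788], [0.0, 0.0, 0.0, 1.0]]}
top {'fx': 480.5818, 'fy': 480.5818, 'cx': 317.8381, 'cy': 199.4147, 'k1': -0.0276, 'pose': [[0.2344, 0.8507, -0.4705, -0.3525], [-0.9721, 0.212, -0.1009, -0.2396], [0.0139, 0.481, 0.8766, 1.6346], [0.0, 0.0, 0.0, 1.0]]}
```

View pics/scene0.png

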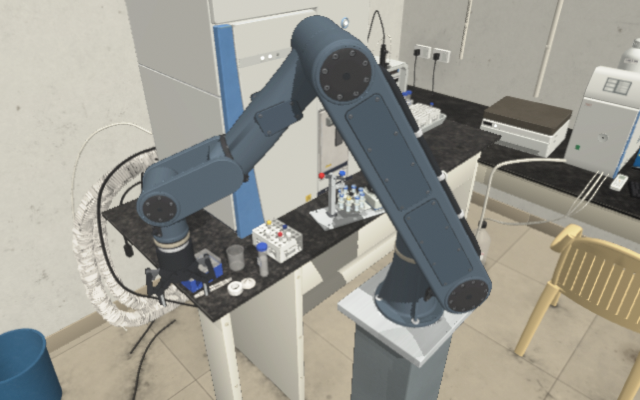

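View pics/top0.png

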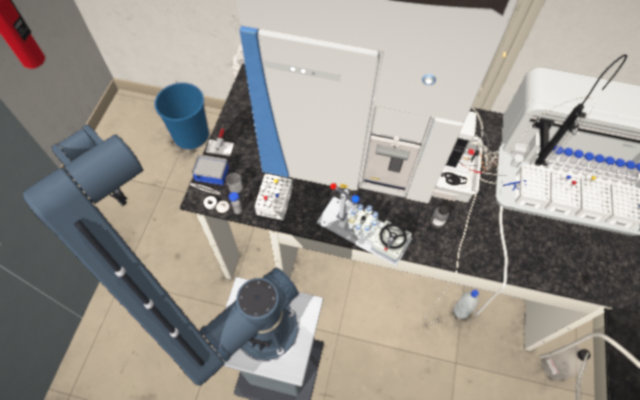

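The scene view shows the ball at (322,176) and the cap at (342,173), with the wheel hidden by the arm. The top view shows the ball at about (333,186), the cap at about (355,199) and the wheel at about (393,236). I'll enlarge the top view.

```bash
cat > h.py <<'E'
from station import manip
import cv2, numpy as np
def ray(n,u,v):
    p=manip.camera_params(n);K=np.array([[p['fx'],0,p['cx']],[0,p['fy'],p['cy']],[0,0,1]])
    x,y=cv2.undistortPoints(np.array([[[u,v]]],float),K,np.array([p['k1'],0,0,0.]))[0,0]
    T=np.array(p['pose']); return T[:3,3],T[:3,:3]@np.array([x,-y,-1])
def onz(n,u,v,z):
    o,d=ray(n,u,v); return (o+d*(z-o[2])/d[2])
def px(n,P):
    p=manip.camera_params(n);T=np.array(p['pose']);c=T[:3,:3].T@(np.array(P)-T[:3,3])
    x,y=c[0]/-c[2],-c[1]/-c[2];f=1+p['k1']*(x*x+y*y);return np.array([p['fx']*x*f+p['cx'],p['fy']*y*f+p['cy']])
def crop(n,f,out,x,y,w,h,k):
    im=cv2.imread(f)[y:y+h,x:x+w];cv2.imwrite(out,cv2.resize(im,None,fx=k,fy=k,interpolation=cv2.INTER_CUBIC))
def blobs(im,x0,y0,x1,y1,amin=4):
    hsv=cv2.cvtColor(im,cv2.COLOR_RGB2HSV);H,S,V=cv2.split(hsv)
    for name,m in(("red",((H<8)|(H>172))&(S>140)&(V>80)),("blue",(H>100)&(H<125)&(S>140)&(V>60)),("yel",(H>20)&(H<35)&(S>120)),("black",(V<45))):
        m=m.astype(np.uint8);q=np.zeros_like(m);q[y0:y1,x0:x1]=m[y0:y1,x0:x1]
        k,l,st,c=cv2.connectedComponentsWithStats(q)
        for i in range(1,k):
            if st[i,4]>=amin: print(name,st[i].tolist(),c[i].round(2).tolist())
E
python3 - <<'E'
from h import *
crop("top","pics/top0.png","pics/c1.png",310,170,120,95,6)
im=cv2.imread("pics/top0.png")[:,:,::-1].copy()
blobs(im,315,175,420,262)
im=cv2.imread("pics/scene0.png")[:,:,::-1].copy();print()
blobs(im,300,165,385,235)
E
```

```text
red [330, 184, 6, 6, 30] [332.37, 186.37]
blue [352, 195, 8, 8, 52] [355.37, 198.42]
yel [341, 185, 6, 3, 15] [343.33, 185.93]
black [315, 186, 9, 15, 73] [317.6, 192.0]
black [325, 191, 5, 6, 24] [327.33, 193.96]
black [315, 203, 7, 10, 42] [317.14, 208.26]
black [366, 202, 3, 2, 4] [366.75, 202.25]
black [382, 209, 7, 6, 22] [385.23, 211.09]
black [397, 214, 21, 18, 119] [408.71, 221.84]
black [392, 220, 2, 3, 4] [392.75, 221.0]
black [398, 223, 2, 2, 4] [398.5, 223.5]
black [315, 225, 6, 6, 22] [317.32, 227.18]
black [403, 228, 2, 2, 4] [403.5, 228.5]
black [315, 230, 22, 12, 99] [325.42, 236.04]
black [337, 237, 15, 10, 56] [343.34, 242.2]

red [319, 173, 5, 5, 21] [321.0, 175.0]
blue [340, 171, 5, 4, 16] [341.81, 172.69]
yel [306, 195, 4, 5, 14] [307.71, 197.21]
```

View pics/c1.png

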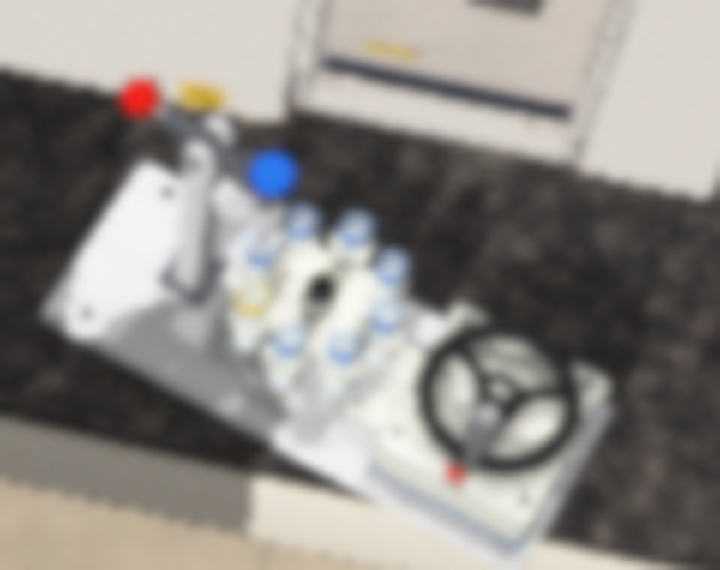

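The crop shows the ball at (140,99), the cap at (273,175), the wheel centre at about (500,395), the pointer at (456,470) and the yellow ring at (251,298). Next I'll fit the changer's pose to these.

```bash
cat >> h.py <<'E'
M={'ball':(8,162,196),'cap':(8,75,190),'wheel':(0,-92,88),'idx':(-53.5,-92,82)}
def W(pose,m):
    x,y,a=pose;c,s=np.cos(a),np.sin(a);m=np.array(m)/1000.;return np.array([x+c*m[0]-s*m[1],y+s*m[0]+c*m[1],m[2]])
def fit(obs,M=M,x0=(.5,-.1,0)):
    from scipy.optimize import least_squares
    r=least_squares(lambda p:np.concatenate([px(n,W(p,M[k]))-uv for n,k,uv in obs]),x0,loss='soft_l1')
    return r.x,r.fun.reshape(-1,2)
E
python3 - <<'E'
from h import *
im=cv2.imread("pics/top0.png")
sub=cv2.resize(im[220:252,376:410],None,fx=6,fy=6,interpolation=cv2.INTER_CUBIC)
m=(sub.max(2)<90).astype(np.uint8)
k,l,st,c=cv2.connectedComponentsWithStats(m);i=1+np.argmax(st[1:,4]);cnt,_=cv2.findContours((l==i).astype(np.uint8),0,1)
e=cv2.fitEllipse(cv2.convexHull(max(cnt,key=cv2.contourArea)));print(st[i],e)
wc=np.array([376,220])+(np.array(e[0])+.5)/6-.5;print("wheel px",wc)
f=lambda x,y:np.array([310+(x+.5)/6-.5,170+(y+.5)/6-.5])
obs=[("top","ball",(332.37,186.37)),("top","cap",(355.37,198.42)),("top","wheel",wc),("top","idx",f(456,468))]
p,r=fit(obs);print("top",p.round(4),np.degrees(p[2]),r.round(2).tolist())
p2,r=fit(obs+[("scene","ball",(321,175)),("scene","cap",(341.8,172.7))]);print("both",p2.round(4),np.degrees(p2[2]),r.round(2).tolist())
for k in M:print(k,W(p,M[k]).round(4))
for n,u,z in(("ball",(332.37,186.37),.196),("cap",(355.37,198.42),.19),("wheel",wc,.088),("idx",f(456,468),.082),("handle",f(488,408),.14)):print(n,onz("top",*u,z).round(4))
s=W(p,(-40,-92,140));print("handle0 px crop",(px("top",s)-[310,170]+.5)*6-.5)
E
```

```text
[   27     0   177   171 10461] ((119.72864532470703, 70.65399932861328), (167.71678161621094, 212.61488342285156), 33.55777359008789)
wheel px [395.53810755 231.35899989]
top [ 0.4319 -0.2664 -0.2624] -15.035138551802982 [[0.34, 0.18], [-0.35, -0.38], [-1.73, 2.34], [1.7, -1.01]]
both [ 0.4325 -0.265  -0.2722] -15.5983398004148 [[0.22, -0.39], [-0.6, -0.77], [-2.2, 2.3], [1.09, -1.12], [0.66, 0.87], [0.4, -1.09]]
ball [ 0.4816 -0.112   0.196 ]
cap [ 0.4591 -0.1961  0.19  ]
wheel [ 0.408  -0.3553  0.088 ]
idx [ 0.3564 -0.3414  0.082 ]
ball [ 0.4821 -0.1107  0.196 ]
cap [ 0.4579 -0.1975  0.19  ]
wheel [ 0.4186 -0.3598  0.088 ]
idx [ 0.3512 -0.3362  0.082 ]
handle [ 0.3657 -0.3441  0.14  ]
handle0 px crop [490.44047922 402.5128331 ]
```

```bash
python3 - <<'E'
from h import *
f=lambda x,y:np.array([310+(x+.5)/6-.5,170+(y+.5)/6-.5])
obs=[("top","ball",(332.37,186.37)),("top","cap",(355.37,198.42)),("top","wheel",f(500,396)),("top","idx",f(456,468))]
p,r=fit(obs);print("top",p.round(4),np.degrees(p[2]),r.round(2).tolist())
p2,r=fit(obs+[("scene","ball",(321,175)),("scene","cap",(341.8,172.7))]);print("both",p2.round(4),np.degrees(p2[2]),r.round(2).tolist())
for k in M:print(k,W(p,M[k]).round(4),W(p2,M[k]).round(4))
print("wheel",onz("top",*f(500,396),.088),"handle",onz("top",*f(488,408),.14))
for q in((0,70),(280,122),(560,165),(700,200)):print("panel",onz("top",*f(*q),0).round(3))
print("bottle top",onz("top",440,211,.105).round(3))
E
python3 -m crank '[[[0,0,-4],0],[[0,0,-7],0],[[0,0,-7],0]]' 0 20
```

```text
top [ 0.4279 -0.2648 -0.2953] -16.921892393941203 [[0.45, -0.07], [-0.63, 0.0], [-0.1, -0.3], [0.23, 0.38]]
both [ 0.4288 -0.2641 -0.3006] -17.225336917002682 [[0.43, -0.5], [-0.73, -0.34], [-0.32, -0.46], [-0.06, 0.18], [0.66, 0.76], [0.73, -0.92]]
ball [ 0.4827 -0.1122  0.196 ] [ 0.4844 -0.1117  0.196 ]
cap [ 0.4574 -0.1954  0.19  ] [ 0.4586 -0.1948  0.19  ]
wheel [ 0.4011 -0.3528  0.088 ] [ 0.4015 -0.352   0.088 ]
idx [ 0.3499 -0.3373  0.082 ] [ 0.3504 -0.3361  0.082 ]
wheel [ 0.40003198 -0.3533545   0.088     ] handle [ 0.36568923 -0.34409149  0.14      ]
panel [ 0.597 -0.     0.   ]
panel [ 0.603 -0.188  0.   ]
panel [ 0.615 -0.371  0.   ]
panel [ 0.612 -0.464  0.   ]
bottle top [ 0.529 -0.502  0.105]
t: 0.4
tcp_pos: [0.2423, 0.5789, 0.306]
tool_rot: [0.197, 0.98, 0.004, 0.002]
force: [-0.1, 0.9, 0.2]
finger_gap: 0.513
```

```bash
python3 -m crank '[[[-3,-3.4,0],5],[[-6,-6.7,0],11],[[-9.2,-10.2,0],17],[[-12.4,-13.8,0],23],[[-15.6,-17.3,0],29],[[-18.8,-20.9,0],35],[[-22,-24.4,0],41],[[-25.2,-28,0],47],[[-28.4,-31.5,0],53],[[-31.6,-35.1,0],59]]'; python3 - <<'E'
from h import *
from scipy.spatial.transform import Rotation as R
s=manip.sense();r=R.from_quat(s['tool_rot']);print(s['q'])
print(r.inv().apply(np.array([.4835,-.112,.235])-s['tcp_pos'])*100, r.as_matrix()[:,0],np.degrees(np.arctan2(*r.as_matrix()[[1,0],0])))
E
```

```text
t: 1.4
tcp_pos: [0.3968, 0.1292, 0.3006]
tool_rot: [0.656, 0.755, -0.0, -0.001]
force: [-0.3, -0.6, -0.7]
finger_gap: -0.001
[ 4.53926753e-02  1.48349858e-01  1.82501560e+00  1.58335810e-04
  1.16950988e+00 -9.57675000e-02]
[-25.09991018   5.20430202   6.54688839] [-1.40630348e-01  9.90062136e-01  2.67663001e-04] 98.08432370108041
```

```bash
python3 -m crank '[[[-4.5,0.9,0],4],[[-9,1.9,0],8],[[-13.5,2.8,0],12],[[-18,3.7,0],16],[[-22.5,4.7,1],20],[[-25,5.2,3],25],[[-25,5.2,5],25],[[-25,5.2,5],25]]'; python3 - <<'E'
from h import *
from scipy.spatial.transform import Rotation as R
s=manip.sense();r=R.from_quat(s['tool_rot']);print(s['q'])
print(r.inv().apply(np.array([.4835,-.112,.208])-s['tcp_pos'])*100, np.degrees(np.arctan2(*r.as_matrix()[[1,0],0])))
im=manip.snapshot("top");cv2.imwrite("pics/top1.png",im[:,:,::-1]);crop("top","pics/top1.png","pics/c2.png",310,140,120,125,4)
im=manip.snapshot("scene");cv2.imwrite("pics/s1.png",im[:,:,::-1]);crop("scene","pics/s1.png","pics/c3.png",290,130,110,110,4)
a,b=cv2.imread("pics/c2.png"),cv2.imread("pics/c3.png");b=cv2.copyMakeBorder(b,0,500-b.shape[0],0,320-0 if 0 else 0,0)
cv2.imwrite("pics/two1.png",cv2.resize(np.hstack([a,b]),None,fx=.86,fy=.86))
E
```

```text
t: 2.2
tcp_pos: [0.4823, -0.1087, 0.2479]
tool_rot: [0.803, 0.596, -0.002, -0.004]
force: [-0.4, 0.4, -0.3]
finger_gap: -0.001
[-4.48130409e-01  3.33721084e-01  1.72753180e+00  6.82047527e-05
  1.08901554e+00 -1.55137373e-01]
[-0.28756975  0.24038932  3.98965176] 73.21056644373154
```

View pics/two1.png

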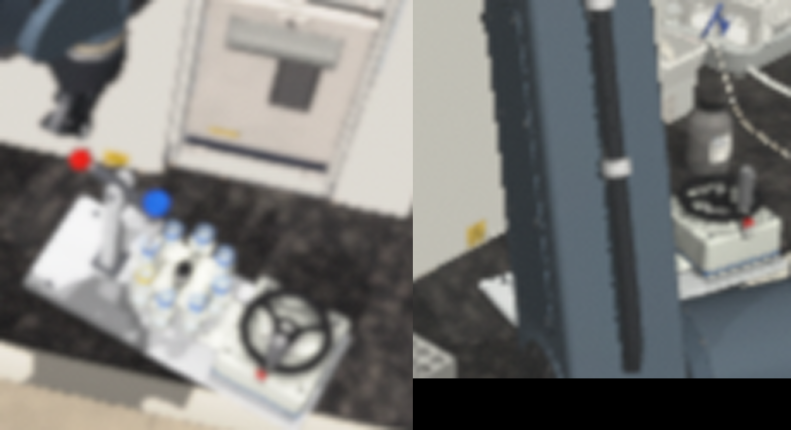

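The fingertips hang just above the ball, which is at (80,160) in the top view. The scene view now shows the handle at (747,170) and the red pointer at (748,222). I'll press the ball.

```bash
python3 -m crank '[[[-0.2,0.2,1],0],[[-0.2,0.2,2],0],[[-0.2,0.2,3],0],[[-0.2,0.2,4],0],[[-0.2,0.2,4.7],0],[[-0.2,0.2,5.4],0],[[-0.2,0.2,6.1],0],[[-0.2,0.2,6.7],0],[[-0.2,0.2,7.1],0],[[-0.2,0.2,7.1],0]]'; python3 - <<'E'
from h import *
im=cv2.imread("pics/s1.png")[:,:,::-1].copy();blobs(im,365,165,400,205,3)
f=lambda x,y:np.array([310+(x+.5)/6-.5,170+(y+.5)/6-.5])
print(onz("scene",387.2,179.4,.14),onz("top",*f(488,408),.14))
def tri(a,b):
    o1,d1=ray("scene",*a);o2,d2=ray("top",*b);t=np.linalg.lstsq(np.c_[d1,-d2],o2-o1,rcond=None)[0];p,q=o1+t[0]*d1,o2+t[1]*d2;return (p+q)/2,np.linalg.norm(p-q)
print(tri((387.2,179.4),f(488,408)),tri((387.4,194.5),f(456,468)))
E
```

```text
t: 3.3
tcp_pos: [0.4863, -0.1112, 0.18]
tool_rot: [0.802, 0.597, 0.0, 0.0]
force: [0.5, -0.2, 0.8]
finger_gap: -0.002
black [367, 174, 2, 3, 4] [367.25, 174.75]
black [367, 182, 9, 7, 13] [370.15, 184.0]
black [376, 187, 8, 4, 14] [379.5, 188.14]
black [390, 186, 2, 3, 4] [390.25, 187.25]
[ 0.3589038  -0.33868126  0.14      ] [ 0.36568923 -0.34409149  0.14      ]
(array([ 0.36549405, -0.34498468,  0.13601535]), np.float64(0.00403310960383241)) (array([ 0.35171363, -0.33692158,  0.07753205]), np.float64(0.0028218807416701694))
```

```bash
python3 -m crank '[[[0,0,0.3],0],[[0,0,0.6],0],[[0,0,0.6],0]]';  python3 - <<'E'
from h import *
im=manip.snapshot("top");cv2.imwrite("pics/top2.png",im[:,:,::-1]);crop("top","pics/top2.png","pics/c4.png",315,150,60,65,8)
blobs(im,315,165,420,262)
P=(.428,-.2645,np.radians(-17))
for n,m in(("ball dn",(8,162,164)),("ball up",(8,162,196)),("cap up",(8,75,220)),("cap dn",(8,75,190))):print(n,px("top",W(P,m)))
E
```

```text
t: 3.6
tcp_pos: [0.4863, -0.1115, 0.1752]
tool_rot: [0.802, 0.597, 0.0, 0.0]
force: [0.5, 2.8, 10.5]
finger_gap: -0.0
red [329, 189, 7, 6, 25] [331.68, 191.68]
blue [352, 191, 9, 8, 55] [355.91, 194.36]
yel [341, 185, 6, 3, 15] [343.33, 185.93]
black [340, 170, 4, 4, 8] [341.62, 171.5]
black [331, 179, 4, 9, 23] [332.7, 182.52]
black [315, 186, 6, 8, 29] [316.69, 189.48]
black [382, 209, 6, 6, 18] [385.06, 210.83]
black [398, 215, 14, 8, 46] [405.54, 218.09]
black [412, 220, 6, 5, 14] [414.5, 222.0]
black [315, 224, 5, 10, 32] [316.69, 228.06]
black [407, 224, 9, 8, 36] [410.64, 227.94]
black [315, 232, 16, 9, 61] [321.82, 237.31]
black [328, 232, 9, 7, 27] [332.07, 234.67]
black [335, 237, 18, 10, 74] [343.43, 242.31]
black [355, 247, 4, 2, 5] [356.4, 247.6]
ball dn [332.39524645 190.79473562]
ball up [332.76781151 186.21240053]
cap up [355.38666835 194.07353173]
cap dn [354.66837123 198.35614014]
```

View pics/c4.png

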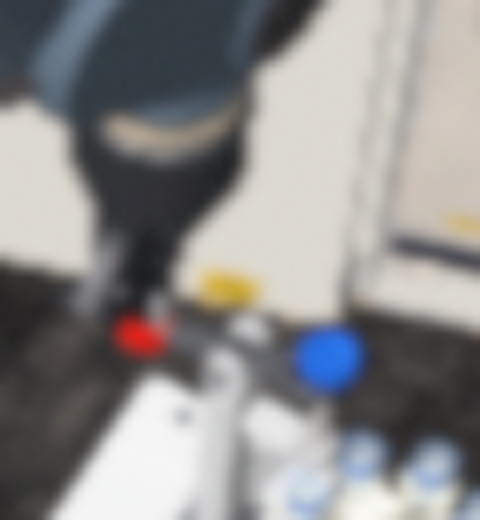

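The force has risen to 10.5 N, the cap has risen by 4.1 px (about 29 mm) and the ball is down. I'll press a touch more to seat it on the stop, then lift and go over to the wheel.

```bash
python3 -m crank '[[[0,0,0.15],0],[[0,0,0.25],0],[[0,0,0.25],0]]'; python3 -m crank '[[[0,0,-4],0],[[0,0,-8.7],0],[[-4,-0.6,-8.7],-2],[[-8.5,-1.3,-8.7],-5],[[-13,-2,-8.7],-8],[[-17.5,-2.8,-8.7],-10],[[-22,-3.5,-8.7],-10],[[-26,-4.2,-8.7],-10],[[-28.6,-4.6,-8.7],-10],[[-28.6,-4.6,-8.7],-10]]';  python3 - <<'E'
from h import *
from scipy.spatial.transform import Rotation as R
s=manip.sense();r=R.from_quat(s['tool_rot']);print(s['q'],np.degrees(np.arctan2(*r.as_matrix()[[1,0],0])))
im=manip.snapshot("scene");cv2.imwrite("pics/s3.png",im[:,:,::-1])
im=manip.snapshot("top");cv2.imwrite("pics/top3.png",im[:,:,::-1]);blobs(im,325,165,365,210)
crop("top","pics/top3.png","pics/c5.png",310,160,120,105,4);crop("scene","pics/s3.png","pics/c6.png",315,150,80,70,5)
a,b=cv2.imread("pics/c5.png"),cv2.imread("pics/c6.png");h=max(len(a),len(b));z=lambda i:cv2.copyMakeBorder(i,0,h-len(i),0,0,0)
cv2.imwrite("pics/two2.png",cv2.resize(np.hstack([z(a),z(b)]),None,fx=.9,fy=.9))
E
```

```text
t: 3.95
tcp_pos: [0.4864, -0.1116, 0.1747]
tool_rot: [0.802, 0.597, 0.0, 0.001]
force: [-4.5, 3.9, 25.2]
finger_gap: 0.001
t: 4.95
tcp_pos: [0.3581, -0.3759, 0.2582]
tool_rot: [0.749, 0.663, -0.001, 0.0]
force: [0.1, 0.6, 0.2]
finger_gap: -0.001
[-1.02402622  0.3512888   1.6637834  -0.00220737  1.12551084 -0.90183909] 83.05366391188119
red [329, 187, 7, 8, 40] [332.22, 190.58]
blue [352, 191, 9, 8, 56] [355.88, 194.3]
black [326, 193, 5, 5, 15] [327.87, 194.73]
```

View pics/two2.png

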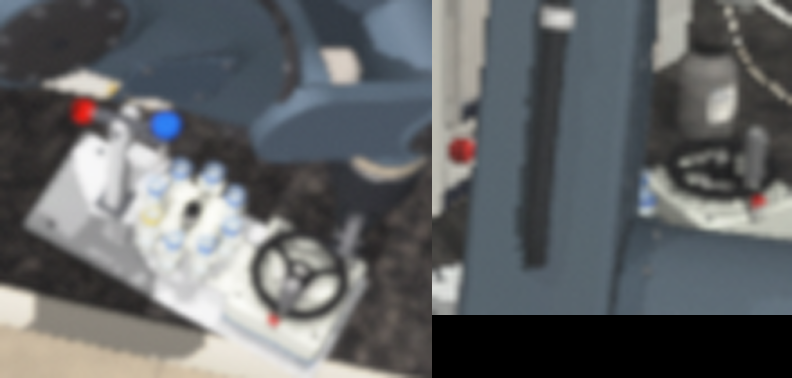

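The ball is still down (red at 332,190.6; cap at 194.3), so the rocker holds with the probe up. The handle stands at the pointer, and the fingers are over the right side of the wheel. Now I'll go down beside the handle.

```bash
python3 -m crank '[[[0,0,4],0],[[0,0,8],0],[[0,0,11.5],0],[[0,0,13.5],0],[[0,0,14.6],0],[[0,0,14.6],0]]'; python3 - <<'E'
from h import *
from scipy.spatial.transform import Rotation as R
s=manip.sense();r=R.from_quat(s['tool_rot']);Rm=r.as_matrix();print(s['force'],np.degrees(np.arctan2(Rm[1,0],Rm[0,0])))
P=(.428,-.2645,np.radians(-17));C=W(P,(0,-92,112));H=W(P,(-40,-92,112))
print(C,H,"handle in tool cm",r.inv().apply(H-s['tcp_pos'])*100,"axis in tool",r.inv().apply(C-s['tcp_pos'])*100)
E
```

```text
t: 5.65
tcp_pos: [0.3599, -0.3703, 0.1116]
tool_rot: [0.747, 0.665, 0.0, -0.002]
force: [-0.6, 0.5, -0.4]
finger_gap: -0.001
[-0.56160572  0.47764499 -0.43548117] 83.41252440358859
[ 0.4011018  -0.35248004  0.112     ] [ 0.36284961 -0.34078517  0.112     ] handle in tool cm [ 2.96531123 -0.04597042 -0.03128225] axis in tool [ 2.24237751  3.88814245 -0.0423638 ]
```

```bash
python3 -m crank '[[[0.4,0,0],0],[[0.6,0,0],0],[[0.75,0,0],0],[[0.75,0,0],0]]';python3 -m crank '[[[0.1,0,0],0],[[0.2,0,0],0],[[0.2,0,0],0]]';python3 -m crank '[[[0.1,0,0],0],[[0.2,0,0],0],[[0.2,0,0],0]]'
```

```text
t: 6.05
tcp_pos: [0.3612, -0.3647, 0.1137]
tool_rot: [0.747, 0.665, -0.0, 0.001]
force: [0.4, 0.8, -0.1]
finger_gap: -0.002
t: 6.35
tcp_pos: [0.3616, -0.364, 0.1134]
tool_rot: [0.747, 0.665, -0.0, 0.001]
force: [-0.0, -1.6, 1.9]
finger_gap: -0.002
t: 6.65
tcp_pos: [0.3615, -0.3609, 0.1129]
tool_rot: [0.747, 0.665, -0.0, 0.0]
force: [-0.8, -2.0, 1.6]
finger_gap: 0.0
```

```bash
cat > rows.py <<'E'
from h import *
from scipy.spatial.transform import Rotation as R
P=(.428,-.2645,np.radians(-17));C=W(P,(0,-92,112))
def rows(step=6,n=10,C=C):
    s=manip.sense();r=R.from_quat(s['tool_rot']);c=r.inv().apply(C-s['tcp_pos'])*100
    a=r.as_matrix();yaw=np.degrees(np.arctan2(a[1,0],a[0,0]))
    ph=np.pi-17*np.pi/180-np.arctan2(*((s['tcp_pos']+a[:,0]*.02-C)[[1,0]]))
    print("axis in tool",c.round(2),"yaw",yaw.round(1),"est wheel",round(ph%(2*np.pi),3),"q1,q6",s['q'][[0,5]],"F tool",r.inv().apply(s['force']).round(1))
    c[2]=0
    print([[*(c-R.from_euler('z',k*step,degrees=True).apply(c))[:2].round(2),k*step] for k in range(1,n+1)])
if __name__=="__main__":
    import sys;rows(*[int(x) for x in sys.argv[1:]])
E
python3 rows.py
```

```text
axis in tool [1.3  3.84 0.09] yaw 83.3 est wheel 0.002 q1,q6 [-1.00363982 -0.88706862] F tool [-2.1 -0.5 -1.6]
[[np.float64(0.41), np.float64(-0.11), 6], [np.float64(0.83), np.float64(-0.19), 12], [np.float64(1.25), np.float64(-0.21), 18], [np.float64(1.67), np.float64(-0.2), 24], [np.float64(2.09), np.float64(-0.13), 30], [np.float64(2.5), np.float64(-0.03), 36], [np.float64(2.9), np.float64(0.12), 42], [np.float64(3.28), np.float64(0.31), 48], [np.float64(3.64), np.float64(0.53), 54], [np.float64(3.97), np.float64(0.8), 60]]
```

```bash
python3 -m crank '[[[0.41,-0.11,0],6],[[0.83,-0.19,0],12],[[1.25,-0.21,0],18],[[1.67,-0.2,0],24],[[2.09,-0.13,0],30],[[2.5,-0.03,0],36],[[2.9,0.12,0],42],[[3.28,0.31,0],48],[[3.64,0.53,0],54],[[3.97,0.8,0],60]]'; python3 rows.py
```

```text
t: 7.65
tcp_pos: [0.3728, -0.3208, 0.1125]
tool_rot: [0.98, 0.2, -0.001, -0.002]
force: [-2.8, -1.7, 3.9]
finger_gap: 0.002
axis in tool [1.36 4.02 0.03] yaw 23.1 est wheel 1.028 q1,q6 [-0.93794005  0.23038532] F tool [-3.2  0.5 -3.9]
[[np.float64(0.43), np.float64(-0.12), 6], [np.float64(0.87), np.float64(-0.2), 12], [np.float64(1.31), np.float64(-0.22), 18], [np.float64(1.75), np.float64(-0.21), 24], [np.float64(2.19), np.float64(-0.14), 30], [np.float64(2.62), np.float64(-0.03), 36], [np.float64(3.04), np.float64(0.12), 42], [np.float64(3.44), np.float64(0.32), 48], [np.float64(3.82), np.float64(0.55), 54], [np.float64(4.17), np.float64(0.83), 60]]
```

```bash
python3 -m crank '[[[0.41,-0.1,0],6],[[0.83,-0.16,0],12],[[1.25,-0.17,0],18],[[1.67,-0.14,0],24],[[2.1,-0.06,0],30],[[2.5,0.05,0],36],[[2.9,0.22,0],42],[[3.28,0.42,0],48],[[3.64,0.66,0],54],[[3.97,0.95,0],60]]'; python3 rows.py
```

```text
t: 8.65
tcp_pos: [0.412, -0.3118, 0.1119]
tool_rot: [0.949, -0.317, -0.004, -0.002]
force: [-3.3, 1.5, 2.9]
finger_gap: 0.0
axis in tool [ 1.58  3.9  -0.04] yaw -36.9 est wheel 2.027 q1,q6 [-0.86468717  1.34996017] F tool [-3.6  0.8 -2.9]
[[np.float64(0.42), np.float64(-0.14), 6], [np.float64(0.85), np.float64(-0.24), 12], [np.float64(1.28), np.float64(-0.3), 18], [np.float64(1.72), np.float64(-0.3), 24], [np.float64(2.16), np.float64(-0.26), 30], [np.float64(2.6), np.float64(-0.18), 36], [np.float64(3.02), np.float64(-0.05), 42], [np.float64(3.42), np.float64(0.12), 48], [np.float64(3.81), np.float64(0.33), 54], [np.float64(4.17), np.float64(0.59), 60]]
```

```bash
python3 -m crank '[[[0.42,-0.14,0],6],[[0.85,-0.24,0],12],[[1.28,-0.3,0],18],[[1.72,-0.3,0],24],[[2.16,-0.26,0],30],[[2.6,-0.18,0],36],[[3.02,-0.05,0],42],[[3.42,0.12,0],48],[[3.81,0.33,0],54],[[4.17,0.59,0],60]]'; python3 rows.py
python3 - <<'E'
from h import *
im=manip.snapshot("top");cv2.imwrite("pics/top4.png",im[:,:,::-1]);blobs(im,325,165,365,210)
crop("top","pics/top4.png","pics/c7.png",345,170,80,90,7)
E
```

```text
t: 9.65
tcp_pos: [0.4426, -0.3415, 0.1118]
tool_rot: [-0.663, 0.749, 0.004, 0.001]
force: [-0.0, 2.2, 1.6]
finger_gap: 0.005
axis in tool [ 1.59  3.99 -0.02] yaw -96.9 est wheel 3.067 q1,q6 [-0.85786062  2.40330848] F tool [-2.2  0.3 -1.6]
[[np.float64(0.43), np.float64(-0.14), 6], [np.float64(0.86), np.float64(-0.24), 12], [np.float64(1.31), np.float64(-0.3), 18], [np.float64(1.76), np.float64(-0.3), 24], [np.float64(2.21), np.float64(-0.26), 30], [np.float64(2.65), np.float64(-0.18), 36], [np.float64(3.08), np.float64(-0.04), 42], [np.float64(3.49), np.float64(0.14), 48], [np.float64(3.89), np.float64(0.35), 54], [np.float64(4.25), np.float64(0.61), 60]]
red [329, 187, 7, 8, 44] [331.98, 190.32]
blue [352, 191, 9, 8, 56] [355.88, 194.3]
yel [341, 185, 6, 3, 15] [343.33, 185.93]
black [325, 193, 5, 4, 13] [327.15, 194.69]
```

View pics/c7.png

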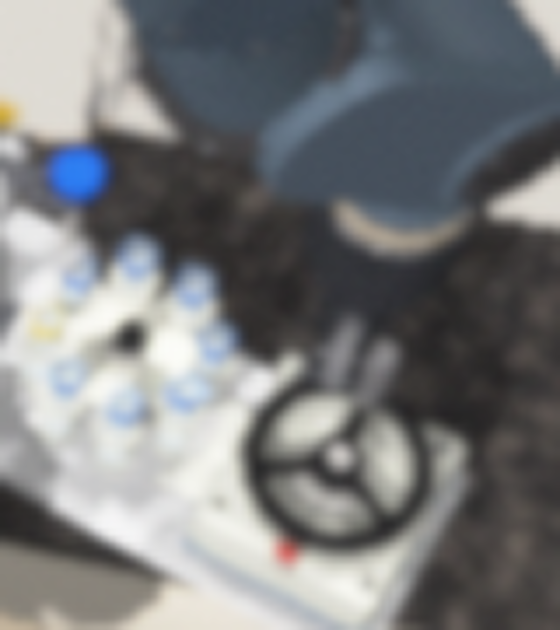

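The handle is at the rear with the fingers behind it and the probe still up; the yellow ring has moved to (45,330). Now I'll back off and unwind the wrist half a turn.

```bash
python3 -m crank '[[[-0.8,0,0],0],[[-1.6,0,0],0],[[-1.6,0,0],-8.5],[[-1.6,0,0],-17],[[-1.6,0,0],-25.5],[[-1.6,0,0],-34],[[-1.6,0,0],-42.5],[[-1.6,0,0],-51],[[-1.6,0,0],-59.5],[[-1.6,0,0],-68]]'
python3 -m crank '[[[0,0,0],-8.5],[[0,0,0],-17],[[0,0,0],-25.5],[[0,0,0],-34],[[0,0,0],-42.5],[[0,0,0],-51],[[0,0,0],-59.5],[[0,0,0],-68],[[0,0,0],-76.5],[[0,0,0],-85]]'
python3 -m crank '[[[0,0,0],-8.5],[[0,0,0],-17],[[0,0,0],-25],[[-0.5,0,0],-27],[[-1,0,0],-27],[[-1.3,0,0],-27],[[-1.5,0,0],-27],[[-1.6,0,0],-27],[[-1.6,0,0],-27]]'
python3 rows.py
```

```text
t: 10.7
tcp_pos: [0.4456, -0.3277, 0.1127]
tool_rot: [0.97, -0.244, -0.0, -0.0]
force: [0.0, -0.2, -0.8]
finger_gap: 0.002
t: 11.7
tcp_pos: [0.4456, -0.3277, 0.1127]
tool_rot: [0.88, 0.476, -0.0, -0.001]
force: [-0.6, -0.5, 0.0]
finger_gap: 0.003
t: 12.6
tcp_pos: [0.4368, -0.3419, 0.1128]
tool_rot: [0.747, 0.665, 0.0, -0.0]
force: [0.2, 1.0, 0.6]
finger_gap: -0.0
axis in tool [-1.47 -3.42  0.08] yaw 83.3 est wheel 2.169 q1,q6 [-0.86568693 -0.74906571] F tool [ 1.   0.1 -0.6]
[[np.float64(-0.37), np.float64(0.14), 6], [np.float64(-0.74), np.float64(0.23), 12], [np.float64(-1.13), np.float64(0.29), 18], [np.float64(-1.52), np.float64(0.3), 24], [np.float64(-1.91), np.float64(0.28), 30], [np.float64(-2.29), np.float64(0.21), 36], [np.float64(-2.67), np.float64(0.11), 42], [np.float64(-3.03), np.float64(-0.04), 48], [np.float64(-3.38), np.float64(-0.22), 54], [np.float64(-3.7), np.float64(-0.44), 60]]
```

```bash
python3 -m crank '[[[0,0.3,0],0],[[0,0.55,0],0],[[0,0.55,0],0]]'; python3 rows.py
```

```text
t: 12.9
tcp_pos: [0.4429, -0.3426, 0.1127]
tool_rot: [0.747, 0.665, 0.0, -0.0]
force: [0.5, 1.0, -0.2]
finger_gap: -0.001
axis in tool [-1.47 -4.04  0.07] yaw 83.3 est wheel 2.252 q1,q6 [-0.85812159 -0.74219892] F tool [1.1 0.4 0.2]
[[np.float64(-0.43), np.float64(0.13), 6], [np.float64(-0.87), np.float64(0.22), 12], [np.float64(-1.32), np.float64(0.26), 18], [np.float64(-1.77), np.float64(0.25), 24], [np.float64(-2.22), np.float64(0.19), 30], [np.float64(-2.66), np.float64(0.09), 36], [np.float64(-3.08), np.float64(-0.06), 42], [np.float64(-3.49), np.float64(-0.25), 48], [np.float64(-3.87), np.float64(-0.48), 54], [np.float64(-4.23), np.float64(-0.75), 60]]
```

```bash
sed -i "s/+a\[:,0\]\*.02/-a[:,0]*.02/" rows.py; python3 -m crank '[[[-0.43,0.13,0],6],[[-0.87,0.22,0],12],[[-1.32,0.26,0],18],[[-1.76,0.25,0],24],[[-2.2,0.19,0],30],[[-2.63,0.09,0],36],[[-3.05,-0.06,0],42],[[-3.45,-0.25,0],48],[[-3.83,-0.48,0],54],[[-4.18,-0.75,0],60]]'; python3 rows.py
```

```text
t: 13.9
tcp_pos: [0.4312, -0.3837, 0.1128]
tool_rot: [0.98, 0.2, 0.001, 0.0]
force: [2.2, 1.7, 0.3]
finger_gap: 0.004
axis in tool [-1.54 -4.05  0.07] yaw 23.1 est wheel 4.125 q1,q6 [-0.92136778  0.24585946] F tool [ 2.7 -0.7 -0.3]
[[np.float64(-0.43), np.float64(0.14), 6], [np.float64(-0.87), np.float64(0.23), 12], [np.float64(-1.33), np.float64(0.28), 18], [np.float64(-1.78), np.float64(0.28), 24], [np.float64(-2.23), np.float64(0.23), 30], [np.float64(-2.67), np.float64(0.13), 36], [np.float64(-3.1), np.float64(-0.01), 42], [np.float64(-3.52), np.float64(-0.19), 48], [np.float64(-3.91), np.float64(-0.42), 54], [np.float64(-4.28), np.float64(-0.69), 60]]
```

```bash
python3 -m crank '[[[-0.43,0.14,0],6],[[-0.87,0.23,0],12],[[-1.32,0.28,0],18],[[-1.76,0.28,0],24],[[-2.2,0.23,0],30],[[-2.63,0.13,0],36],[[-3.05,-0.01,0],42],[[-3.45,-0.19,0],48],[[-3.83,-0.42,0],54],[[-4.18,-0.69,0],60]]'; python3 rows.py
```

```text
t: 14.9
tcp_pos: [0.3903, -0.3957, 0.113]
tool_rot: [0.949, -0.317, 0.002, 0.002]
force: [3.0, -1.7, -3.5]
finger_gap: 0.002
axis in tool [-1.74 -4.11  0.08] yaw -36.9 est wheel 5.124 q1,q6 [-0.99341958  1.22179392] F tool [ 3.4 -0.5  3.6]
[[np.float64(-0.44), np.float64(0.16), 6], [np.float64(-0.89), np.float64(0.27), 12], [np.float64(-1.35), np.float64(0.34), 18], [np.float64(-1.82), np.float64(0.35), 24], [np.float64(-2.29), np.float64(0.32), 30], [np.float64(-2.75), np.float64(0.24), 36], [np.float64(-3.19), np.float64(0.11), 42], [np.float64(-3.63), np.float64(-0.07), 48], [np.float64(-4.04), np.float64(-0.29), 54], [np.float64(-4.42), np.float64(-0.55), 60]]
```

```bash
python3 -m crank '[[[-0.43,0.16,0],6],[[-0.87,0.27,0],12],[[-1.32,0.34,0],18],[[-1.76,0.36,0],24],[[-2.2,0.34,0],30],[[-2.63,0.27,0],36],[[-3.05,0.15,0],42],[[-3.45,-0.02,0],48],[[-3.83,-0.24,0],54],[[-3.83,-0.24,0],54]]'; python3 rows.py
python3 - <<'E'
from h import *
im=manip.snapshot("scene");cv2.imwrite("pics/s5.png",im[:,:,::-1])
im=manip.snapshot("top");cv2.imwrite("pics/top5.png",im[:,:,::-1]);blobs(im,325,165,365,210)
crop("top","pics/top5.png","pics/c8.png",345,180,80,80,5);crop("scene","pics/s5.png","pics/c9.png",355,160,50,50,8)
cv2.imwrite("pics/two3.png",np.hstack([cv2.imread("pics/c8.png"),cv2.imread("pics/c9.png")]))
E
```

```text
t: 15.9
tcp_pos: [0.3601, -0.3701, 0.1131]
tool_rot: [-0.703, 0.711, -0.001, -0.001]
force: [0.4, -1.9, -2.0]
finger_gap: -0.001
axis in tool [-1.81 -4.08  0.1 ] yaw -90.7 est wheel 6.045 q1,q6 [-1.0153658   2.13820404] F tool [ 1.9 -0.4  2. ]
[[np.float64(-0.44), np.float64(0.17), 6], [np.float64(-0.89), np.float64(0.29), 12], [np.float64(-1.35), np.float64(0.36), 18], [np.float64(-1.82), np.float64(0.38), 24], [np.float64(-2.28), np.float64(0.36), 30], [np.float64(-2.74), np.float64(0.28), 36], [np.float64(-3.19), np.float64(0.16), 42], [np.float64(-3.63), np.float64(-0.0), 48], [np.float64(-4.04), np.float64(-0.22), 54], [np.float64(-4.44), np.float64(-0.47), 60]]
red [330, 187, 6, 7, 34] [332.35, 190.09]
blue [352, 191, 9, 8, 57] [355.93, 194.35]
yel [341, 185, 6, 3, 15] [343.33, 185.93]
black [325, 192, 6, 6, 18] [327.72, 194.56]
```

View pics/two3.png

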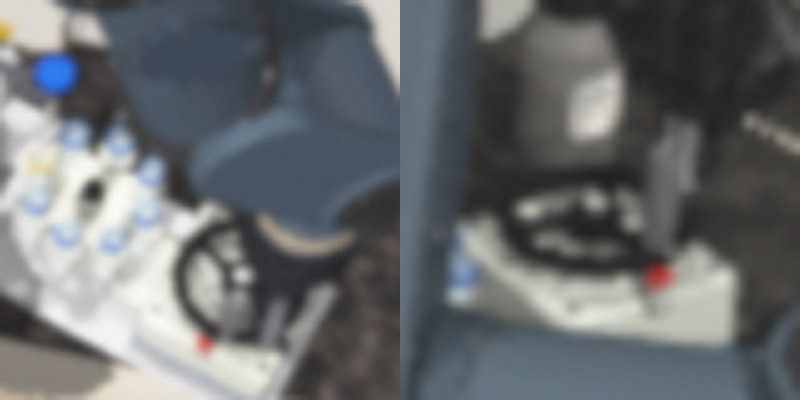

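The yellow-ring tube has nearly reached the probe, and the handle is just short of the pointer (205,343). I'll make the last bit slowly.

```bash
python3 -m crank '[[[-0.37,0.14,0],5],[[-0.67,0.23,0],9],[[-0.9,0.29,0],12],[[-1,0.31,0],13.4],[[-1,0.31,0],13.4],[[-1,0.31,0],13.4]]'; python3 rows.py 2 3
```

```text
t: 16.6
tcp_pos: [0.3571, -0.3595, 0.113]
tool_rot: [-0.616, 0.788, -0.001, -0.0]
force: [-0.0, -2.6, 0.4]
finger_gap: 0.0
axis in tool [-1.75 -4.1   0.1 ] yaw -104.0 est wheel 0.009 q1,q6 [-1.00960256  2.37654276] F tool [ 2.5 -0.6 -0.3]
[[np.float64(-0.14), np.float64(0.06), 2], [np.float64(-0.29), np.float64(0.11), 4], [np.float64(-0.44), np.float64(0.16), 6]]
```

Estimated wheel angle is 6.29. I'll back off, lift, and check with the cameras.

```bash
python3 -m crank '[[[0.7,0,0],0],[[2,0,0],0],[[2,0,-4],0],[[2,0,-8],0],[[2,0,-12],0],[[2,0,-15],0],[[2,0,-15],0]]'; python3 - <<'E'
from h import *
from scipy.spatial.transform import Rotation as R
s=manip.sense();r=R.from_quat(s['tool_rot']);print("cap in tool cm",r.inv().apply(np.array([.458,-.195,.265])-s['tcp_pos'])*100)
im=manip.snapshot("scene");cv2.imwrite("pics/s6.png",im[:,:,::-1])
im=manip.snapshot("top");cv2.imwrite("pics/top6.png",im[:,:,::-1]);blobs(im,325,165,365,210)
crop("top","pics/top6.png","pics/c10.png",345,180,80,80,6);crop("scene","pics/s6.png","pics/c11.png",360,160,40,60,8)
cv2.imwrite("pics/two4.png",np.hstack([cv2.imread("pics/c10.png"),cv2.imread("pics/c11.png")]))
E
```

```text
t: 17.3
tcp_pos: [0.3532, -0.3813, 0.2673]
tool_rot: [-0.615, 0.788, -0.005, -0.001]
force: [0.2, -0.5, 0.4]
finger_gap: -0.002
cap in tool cm [-20.62037174  -5.63190626   0.13384183]
red [329, 187, 7, 8, 40] [332.22, 190.58]
blue [352, 191, 9, 8, 56] [355.88, 194.3]
black [325, 193, 6, 4, 15] [327.4, 194.67]
```

View pics/two4.png

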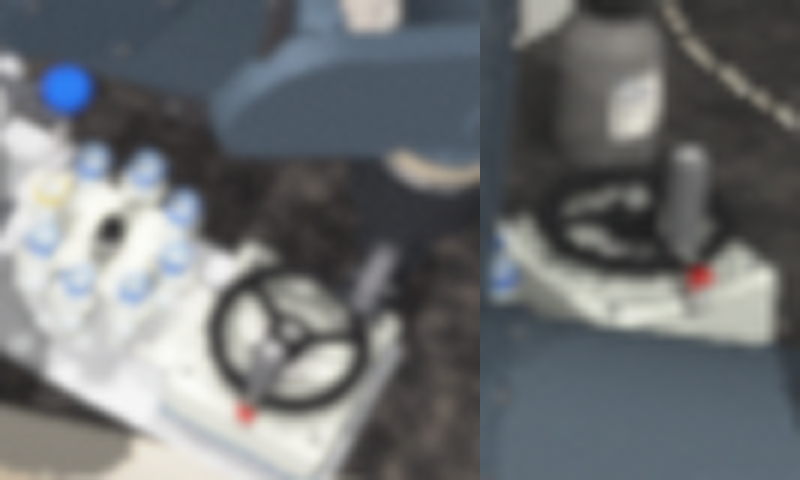

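```bash
python3 - <<'E'
from h import *
P=(.428,-.2645,np.radians(-17))
for t in(-.15,-.08,0,.08,.15):
    h=W(P,(-40*np.cos(t),-92+40*np.sin(t),140));f=W(P,(-40*np.cos(t),-92+40*np.sin(t),91))
    for n in("top","scene"):print(t,n,"top",px(n,h).round(1),"foot",px(n,f).round(1),"idx",px(n,W(P,M['idx'])).round(1))
print("obs top",345+268.5/6-.5,180+347.5/6-.5,"idx",345+246.5/6-.5,180+412.5/6-.5,"scene",360+209.5/8-.5,160+152.5/8-.5,"idx",360+221.5/8-.5,160+276.5/8-.5)
# sub-pixel shift of the handle between start and now, per view
for n,a,b,(x,y,w,hh) in(("top","top0","top6",(384,233,12,14)),("scene","s1","s6",(380,174,12,20))):
    A=cv2.imread(f"pics/{a}.png",0).astype(int);B=cv2.imread(f"pics/{b}.png",0).astype(int)
    print(n);print(A[y:y+hh:3,x:x+w]);print(B[y:y+hh:3,x:x+w])
E
```

```text
-0.15 top top [391.5 238.8] foot [389.4 244.6] idx [385.7 247.9]
-0.15 scene top [387.9 178.4] foot [386.9 189.5] idx [387.5 193.5]
-0.08 top top [390.7 238.5] foot [388.6 244.3] idx [385.7 247.9]
-0.08 scene top [387.4 178.6] foot [386.3 189.7] idx [387.5 193.5]
0 top top [389.8 238.1] foot [387.8 243.9] idx [385.7 247.9]
0 scene top [386.7 178.8] foot [385.7 189.9] idx [387.5 193.5]
0.08 top top [389.  237.6] foot [387.  243.4] idx [385.7 247.9]
0.08 scene top [386. 179.] foot [385.  190.1] idx [387.5 193.5]
0.15 top top [388.3 237.2] foot [386.3 243. ] idx [385.7 247.9]
0.15 scene top [385.3 179.2] foot [384.3 190.2] idx [387.5 193.5]
obs top 389.25 237.41666666666666 idx 385.5833333333333 248.25 scene 385.6875 178.5625 idx 387.1875 194.0625
top
[[165 196 214 208 173 120  81  94 121 126 119 128]
 [184 202 214 212 183 134  98  96 109 114 103  77]
 [177 188 188 178 160 155 166 169 148 107  86 114]
 [ 84 117 137 133 121 118 115 112 113 131 160 184]
 [122  82  69  85 103 102  96 102 125 145 155 155]]
[[193 224 232 226 202 151  97  82 104 119 122 136]
 [193 212 222 217 189 154 124 105 
[... 192 characters left out ...]
72  62  60  57  58  56  55  52  52]
 [113  94  75  70  65  65  73  74  68  63  59  59]
 [ 66  57  50  54  63  87 107 118 116  94  69  67]
 [ 67  45  46  54  66  83  96 103  96  74  57  57]
 [ 54  44  78 105  97  90 100 102  81  51  40  46]
 [ 41  37  42  50  70  89  99  94  72  48  46  57]
 [ 64  55  46  42  45  48  62  69  83 124 155 169]]
[[209 180 120  70  61  59  57  56  55  52  50  49]
 [113  93  73  69  67  68  68  65  62  59  58  58]
 [ 65  56  49  61  90 116 128 123  93  67  63  65]
 [ 80  48  43  61  82  96 103  98  76  56  55  56]
 [ 52  41  59  74  86  99 102  88  61  41  40  45]
 [ 36  38  55  73  88  99 103 101  79  49  46  56]
 [ 58  50  45  45  52  80  92  74  78 122 154 167]]
```

Image estimates of the wheel lie between 0.03 and 0.08 rad past one turn, well within tolerance. The probe is still up and the yellow tube is under it. Next I'll move over the cap, unwinding the wrist on the way.

```bash
python3 -m crank '[[[0,0,0],-8],[[-3.5,-1,0],-16],[[-7.5,-2,0],-24],[[-11.5,-3.1,0],-32],[[-15.5,-4.2,0],-40],[[-18.5,-5,0],-48],[[-20.6,-5.6,0],-56],[[-20.6,-5.6,0],-60],[[-20.6,-5.6,0],-60]]'; python3 - <<'E'
from h import *
from scipy.spatial.transform import Rotation as R
s=manip.sense();r=R.from_quat(s['tool_rot']);t=onz("top",355.88,194.3,.22);print(t,s['q'][5]);print("cap in tool cm",r.inv().apply(np.array([.4575,-.1955,.22])-s['tcp_pos'])*100)
E
```

```text
t: 18.3
tcp_pos: [0.4556, -0.1909, 0.2609]
tool_rot: [0.927, -0.375, -0.002, -0.001]
force: [0.4, 0.3, -0.7]
finger_gap: 0.002
[ 0.45712018 -0.19691184  0.22      ] 1.715261919463881
cap in tool cm [0.47801518 0.19608489 4.08515875]
```

Contact should come at 4.1 cm and the stop at 7.1 cm.

```bash
python3 -m crank '[[[0.4,0.2,1.5],0],[[0.4,0.2,3],0],[[0.4,0.2,3.8],0],[[0.4,0.2,4.4],0],[[0.4,0.2,5],0],[[0.4,0.2,5.6],0],[[0.4,0.2,6.2],0],[[0.4,0.2,6.7],0],[[0.4,0.2,7.1],0],[[0.4,0.2,7.1],0]]'; python3 -m crank '[[[0,0,0.15],0],[[0,0,0.3],0],[[0,0,0.3],0]]'
```

```text
t: 19.3
tcp_pos: [0.4585, -0.1965, 0.1913]
tool_rot: [0.927, -0.375, 0.001, -0.0]
force: [0.6, 0.1, 0.0]
finger_gap: -0.0
t: 19.6
tcp_pos: [0.4591, -0.1968, 0.1899]
tool_rot: [0.927, -0.375, 0.002, 0.0]
force: [-1.9, 0.9, 7.2]
finger_gap: -0.001
```

```bash
python3 -m crank '[[[0,0,0.15],0],[[0,0,0.3],0],[[0,0,0.3],0]]'; python3 -m crank '[[[0,0,-2],0],[[0,0,-6],0],[[0,0,-10],0],[[0,0,-12],0],[[0,0,-12],0]]'; python3 - <<'E'
from h import *
im=manip.snapshot("top");cv2.imwrite("pics/top7.png",im[:,:,::-1]);blobs(im,325,165,365,210)
crop("top","pics/top7.png","pics/c12.png",320,170,105,85,6)
E
```

```text
t: 19.9
tcp_pos: [0.4592, -0.1968, 0.1893]
tool_rot: [0.927, -0.375, 0.002, 0.0]
force: [-5.1, 3.0, 25.0]
finger_gap: -0.001
t: 20.4
tcp_pos: [0.4603, -0.1977, 0.3092]
tool_rot: [0.927, -0.375, 0.005, 0.001]
force: [0.8, 0.7, 0.2]
finger_gap: 0.003
red [330, 184, 6, 6, 29] [332.41, 186.28]
blue [352, 195, 8, 8, 52] [355.37, 198.42]
yel [341, 185, 6, 3, 15] [343.33, 185.93]
```

View pics/c12.png

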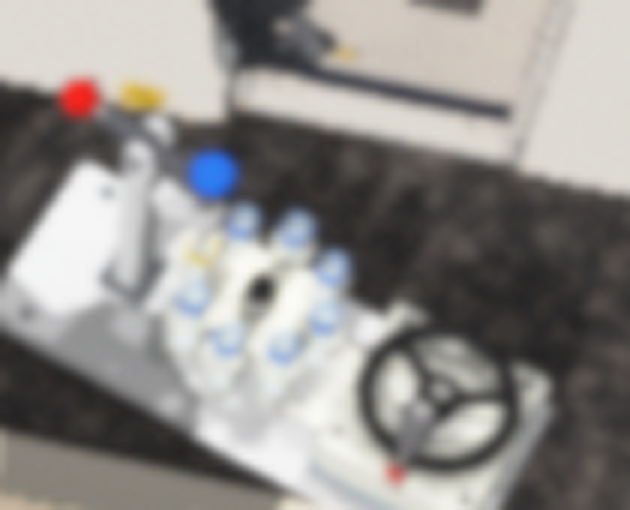

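The ball (332.4,186.3) and cap (355.4,198.4) are back at their starting pixels, so the probe is fully down. The yellow-ring tube is under it, the handle is at the pointer, and the arm is clear. Handing in.

```bash
python3 -c "
from station import manip
print(manip.sign_off())"
```

```text
the job is handed in; nothing more can be done
None
```

The job is handed in, with no verdict reported. I pressed the red ball down to its stop, pushed the wheel handle clockwise through one turn with shut fingers, and pressed the blue cap until the probe was down. The turn was made in two half-turn strokes, backing off in between to unwind the wrist.

What the last checks showed, at about 20 s on the clock:
- **Ball and probe:** both presses ended at about 25 N against the stop. In the last top view the ball and cap are within 0.1 px of their "probe down" starting positions.
- **Wheel angle:** my estimates disagreed slightly. The fingertip position gave about 0.01 rad past one turn and the images 0.03 to 0.08; the limit is 0.15.
- **Forces:** readings at the ends of the wheel moves stayed under about 6 N. I did not see the peaks in between.
- **Tube and surroundings:** the yellow-ring tube appears under the probe, and the arm is clear above. I judged the tube's position by eye rather than measuring it. I did not re-measure the loose items, but the path stayed clear of them.

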